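Balance the centrifuge rotor

ROBOT

A 6-joint arm with a two-finger parallel gripper is mounted at the origin on the work surface. World frame = base frame: x ahead of the robot, y to its left, z up, the work surface at z = 0. Lengths are in mm, angles in rad, forces in N, time in s.
With the tool pointing down it reaches from about 425 to 925 mm from the base axis. Payload 12.5 kg.
Tool frame: the origin (TCP) lies at the very end of the fingers, on their centre line; the grasp point (between the pads) lies pinch_z behind it (pinch_z is the distance from the TCP to the grasp point, in mm); z points along the fingers, x is the direction in which the jaws open and shut, and the axes are right-handed (so a half turn about z gives the same grasp; the last joint's range is limited). The gripper opens to 85 mm and grips with 20 to 120 N. Pads are 22 mm wide; open, the fingers measure 114 mm over their backs; the gripper's body (76 mm by 85 mm) begins 54 mm behind the grasp point. The pads swing forward as they close: fully open they stand 13 mm farther back than shut.
Start: joints at [1.126, 0.491, 1.559, -0, 1.092, -0.106], TCP at [207.707, 589.497, 192.727] pointing down, gripper open.
Joint ranges: [-3.1, 3.1], [-0.84, 2.19], [0.05, 2.79], [-1.13, 4.28], [0.06, 2.93], [-2.69, 2.69]. Speed limits (rad/s): [2.22, 2.22, 2.79, 3.14, 3.14, 3.14].

INTERFACE

Orientations are given as [roll, pitch, yaw] about the fixed x, y, z axes, in that order (R = Rz(yaw) Ry(pitch) Rx(roll)).
In Python, from workcell import read_state, snapshot, calibration, job_done, pinch_z gives the robot as it stands.
- The arm moves only by the shell command python3 -m pendant 'ROWS' [OPENING]. ROWS is a JSON object of lists of equal length, an entry for each row: "xyz": the shift along the world's x, y, z in m, a list of three; "turn": the turn, a rotation vector about the world's x, y, z in degrees, a list of three. A call has 1 to 8 rows; each row is the pose to reach, as a shift and turn from the pose commanded when the call began; what a row does not reach only later rows make up. A row lasts 1/8 s, in which the tool goes at most 62.5 mm and 10.7 degrees, less where a joint would pass 70% of its speed; a pose out of reach is approached as far as the arm can. A call with a gripper value outside its range is refused whole. OPENING is the opening in per cent of the stroke, from 0 (shut) to 100 (fully open), set as the call begins (- or left out, the last holds). The fingers move at their own pace and stop on an object; the grip force is fixed at half the most. Time passes only in rows, so rows that repeat a pose let the fingers close. It gives the time, the measured TCP pose, the force and the opening at its end, in the units of the state.
- read_state(): the state, without advancing time (a new reading comes with each control period).
- snapshot(name): name is "side" or "top" or "wrist"; returns the picture (400x640x3 uint8, red, green, blue); there is no depth.
- calibration(name): a dict with "intrinsics" (3x3 intrinsics, pixels), "R" (3x3) and "t" (3): a world point X has camera coordinates R X + t; the wrist camera has in their place "tool_from_camera" (4x4, takes a point from camera to tool coordinates, whose origin is the TCP and whose axes are the tool frame's). Camera axes: x right, y down, z forward; pixel columns grow to the right and rows downward; lengths in mm; the calibration is good to about 2 mm. A picture is of the moment at which its call begins: read the wrist's pose just before it. calibration takes no time and is no camera call.
- job_done(): hands the job in, once; it reports no verdict.
The state is a dict: "t": time; "q": joint angles; "dq": joint speeds; "tau": joint torques, N m; "ee_pos": TCP position; "eef_rot": TCP orientation; "ft_force": force on the tool from outside, world axes, zero at the start; "wrist_torque": the same for the moment, N m; "grip_width": finger opening in mm.
Only numpy, scipy, OpenCV 4.12 (cv2) and the standard library are available. Lean on these libraries where they do the work, as an engineer would, in place of code of your own. Each camera call takes 0.05 s, during which the arm holds its last target.

TASK

This rotor is loaded out of balance: each of the three matching pairs (two large tubes, two medium, two small) must sit exactly opposite each other across the rotor before it goes into the centrifuge. Swap tubes until that is so, using the empty rack as the free spot, and leave all six upright and fully down in the carriers. Lower each tube in rather than letting it drop, topple none, and leave the amber bottle and the specimen pot where they are.

Things in the scene. Friction and masses are not known exactly. Their poses are not given: they have to be found in the camera images.
- rotor: Fixed centrifuge rotor on its loading stand. Origin: on its axis at bench height. Six dark carriers, axes upright, 95 mm from the rotor axis at 0, 60, .. 300 degrees from its x axis. Bore 37 mm, mouth flared to 44 mm, lip 99 mm and inner floor 34 mm above the bench (a tube fully home stands on this floor). Hub nut top 105 mm above the bench.
- rack: Fixed solid grey tube rack 125 x 125 x 60 mm, four empty holes 38 mm across, 55 mm deep (floor 5 mm above the bench), for parking. Origin: centre of its underside. Hole axes at x = +-31, y = +-31 mm in its own axes.
- tube50_a_mid (a point): Large capped conical tube (50 mL): frosted body 29 mm across, ribbed flat white cap 34 mm across, 15 mm tall; 115 mm tall in all (top 57.5 mm above the origin), 60 g. Its match is tube50_b. Foot: blunt cone, 14 mm across at the bottom, 29 mm from 20 mm up. Origin on its axis half-way up, z up along it.
- tube50_b_mid (a point): Large capped conical tube (50 mL): frosted body 29 mm across, ribbed flat white cap 34 mm across, 15 mm tall; 115 mm tall in all (top 57.5 mm above the origin), 60 g. Its match is tube50_a. Foot: blunt cone, 14 mm across at the bottom, 29 mm from 20 mm up. Origin on its axis half-way up, z up along it.
- tube15_a_mid (a point): Medium capped tube (15 mL) fixed in its grey reducing sleeve: sleeve 29 mm across, 75 mm tall; above it bare tube 17 mm across, ribbed white cap 22 mm across, 16 mm tall; 124 mm tall in all (top 62 mm above the origin), 50 g. Its match is tube15_b. Foot: blunt cone, 14 mm across at the bottom, 29 mm from 20 mm up. Origin on its axis half-way up, z up along it.
- tube15_b_mid (a point): Medium capped tube (15 mL) fixed in its grey reducing sleeve: sleeve 29 mm across, 75 mm tall; above it bare tube 17 mm across, ribbed white cap 22 mm across, 16 mm tall; 124 mm tall in all (top 62 mm above the origin), 50 g. Its match is tube15_a. Foot: blunt cone, 14 mm across at the bottom, 29 mm from 20 mm up. Origin on its axis half-way up, z up along it.
- tube5_a_mid (a point): Small capped tube (5 mL) fixed in its grey reducing sleeve: sleeve 29 mm across, 70 mm tall; above it bare tube 12 mm across, smooth white cap 14 mm across, 14 mm tall; 104 mm tall in all (top 52 mm above the origin), 40 g. Its match is tube5_b. Foot: blunt cone, 14 mm across at the bottom, 29 mm from 20 mm up. Origin on its axis half-way up, z up along it.
- tube5_b_mid (a point): Small capped tube (5 mL) fixed in its grey reducing sleeve: sleeve 29 mm across, 70 mm tall; above it bare tube 12 mm across, smooth white cap 14 mm across, 14 mm tall; 104 mm tall in all (top 52 mm above the origin), 40 g. Its match is tube5_a. Foot: blunt cone, 14 mm across at the bottom, 29 mm from 20 mm up. Origin on its axis half-way up, z up along it.
- media_bottle: Bystander: amber bottle 48 mm across, 110 mm tall, loose. Origin: centre of its underside.
- specimen_pot: Bystander: pale specimen pot with white lid, 64 mm across, 72 mm tall, loose. Origin: centre of its underside.
Things that resemble listed ones, but are neither listed nor needed, are in the scene too. Leave any yellow look-alike of the part that bears tube5_a_mid alone.

How it is judged (in metres and radians):
At the end, for the whole second after the job is handed in: All six tubes stand in the rotor's carriers, one in each, upright (within 0.2 rad), fully down (within 8 mm of the floor height), released and at rest, and the two tubes of each kind are in opposite carriers (their centres more than 174 mm apart, each 83 to 107 mm from the rotor axis) (z of tube50_a_mid in the frame of rotor between 0.0835 and 0.0995 m and horizontal distance between tube50_a_mid and rotor between 0.083 and 0.107 m and angle between each of tube50_a_mid, tube50_b_mid, tube15_a_mid, tube15_b_mid, tube5_a_mid, tube5_b_mid's own z axis and vertical below 0.2 rad and linear speed of each of tube50_a, tube50_b, tube15_a, tube15_b, tube5_a, tube5_b below 0.02 m/s and z of tube50_b_mid in the frame of rotor between 0.0835 and 0.0995 m and horizontal distance between tube50_b_mid and rotor between 0.083 and 0.107 m and z of tube15_a_mid in the frame of rotor between 0.088 and 0.104 m and horizontal distance between tube15_a_mid and rotor between 0.083 and 0.107 m and z of tube15_b_mid in the frame of rotor between 0.088 and 0.104 m and horizontal distance between tube15_b_mid and rotor between 0.083 and 0.107 m and z of tube5_a_mid in the frame of rotor between 0.078 and 0.094 m and horizontal distance between tube5_a_mid and rotor between 0.083 and 0.107 m and z of tube5_b_mid in the frame of rotor between 0.078 and 0.094 m and horizontal distance between tube5_b_mid and rotor between 0.083 and 0.107 m and horizontal distance between tube50_a_mid and tube50_b_mid above 0.174 m and horizontal distance between tube15_a_mid and tube15_b_mid above 0.174 m and horizontal distance between tube5_a_mid and tube5_b_mid above 0.174 m); the robot touches nothing.
It fails at once if a tube is toppled (tilts more than 0.7 rad) (angle between any of tube50_a_mid, tube50_b_mid, tube15_a_mid, tube15_b_mid, tube5_a_mid, tube5_b_mid's own z axis and vertical above 0.7 rad).
It fails at once if a tube is dropped into a carrier (moves faster than 0.7 m/s with its foot inside) ((z of tube50_a_mid in the frame of rotor below 0.1465 m and horizontal distance between tube50_a_mid and rotor below 0.107 m and linear speed of tube50_a above 0.7 m/s) or (z of tube50_b_mid in the frame of rotor below 0.1465 m and horizontal distance between tube50_b_mid and rotor below 0.107 m and linear speed of tube50_b above 0.7 m/s) or (z of tube15_a_mid in the frame of rotor below 0.151 m and horizontal distance between tube15_a_mid and rotor below 0.107 m and linear speed of tube15_a above 0.7 m/s) or (z of tube15_b_mid in the frame of rotor below 0.151 m and horizontal distance between tube15_b_mid and rotor below 0.107 m and linear speed of tube15_b above 0.7 m/s) or (z of tube5_a_mid in the frame of rotor below 0.141 m and horizontal distance between tube5_a_mid and rotor below 0.107 m and linear speed of tube5_a above 0.7 m/s) or (z of tube5_b_mid in the frame of rotor below 0.141 m and horizontal distance between tube5_b_mid and rotor below 0.107 m and linear speed of tube5_b above 0.7 m/s)).
It fails at once if the amber bottle or the specimen pot is moved more than 25 mm (distance of any of media_bottle, specimen_pot from where it was at the start of the episode above 0.025 m).
It also fails if it takes over 104 s, if anything falls off the work surface, if the arm or the gripper's body presses on something with over 40 N, if the wrist force passes 120 N, or if a joint passes its speed limit or range.

## Working session

There is one attempt and no reset: what is moved stays moved. The work goes in short steps, Python scripts to look and compute and a shell command to move; the robot and the scene stay as the last step left them, time stands still between calls to the robot, and variables do not carry over. Pictures are saved under pics/ and viewed, and the job is handed in when it is done.

```bash
ls; mkdir -p pics
python3 - <<'E'
from workcell import *
import cv2
s=read_state();print(s, pinch_z)
for n in ("side","top","wrist"):
    im=snapshot(n);cv2.imwrite(f"pics/{n}0.png",im[:,:,::-1]);c=calibration(n);print(n,c)
E
```

```text
pics
{'t': 0.0, 'q': array([ 1.12642284e+00,  4.91586362e-01,  1.55948790e+00, -2.48710306e-06,
        1.09170552e+00, -1.05595968e-01]), 'dq': array([-9.89129809e-04, -1.44878029e-03,  3.23073539e-05, -1.53628488e-05,
       -1.66384783e-04, -4.59159717e-04]), 'tau': array([ 3.34269153e-04, -6.18466258e+01, -2.61589873e+01, -1.38834949e-05,
        4.06769133e-03,  1.62758187e-05]), 'ee_pos': array([207.56033461, 589.22075692, 192.0978772 ]), 'eef_rot': array([-3.14146972e+00,  1.18075059e-03,  1.23202003e+00]), 'ft_force': array([0.14806483, 0.92050255, 0.237749  ]), 'wrist_torque': array([-0.0427109 ,  0.05288212,  0.04457681]), 'grip_width': 85.48048127580928} 18.700000000000003
side {'intrinsics': array([[390.51693846,   0.        , 317.18632067],
       [  0.        , 390.51693846, 204.09405983],
       [  0.        ,   0.        ,   1.        ]]), 'R': array([[ 0.93702308, -0.34846998, -0.0235886 ],
       [-0.2304737 , -0.56616282, -0.79141742],
       [ 0.26243022,  0.74701294, -0.61082079]]), 't': array([-479.22815478,  236.9657086 , 1023.34879943])}
top {'intrinsics': arr
[... 235 characters left out ...]
3e-01, -2.03331846e-02, -1.23917777e-01],
       [ 1.23894651e-01,  2.39806999e-03, -9.92292479e-01]]), 't': array([  78.38393314,  565.37271336, 1088.54882288])}
wrist {'intrinsics': array([[278.0329352 ,   0.        , 320.23865391],
       [  0.        , 278.0329352 , 202.2948928 ],
       [  0.        ,   0.        ,   1.        ]]), 'tool_from_camera': array([[ 9.99999365e-01,  1.00571741e-03, -5.08000844e-04,
        -4.71141322e-01],
       [-8.09776019e-04,  9.54996523e-01,  2.96615888e-01,
        -7.45222597e+01],
       [ 7.83450801e-04, -2.96615288e-01,  9.54996731e-01,
        -1.80636696e+02],
       [ 0.00000000e+00,  0.00000000e+00,  0.00000000e+00,
         1.00000000e+00]])}
```

View pics/side0.png

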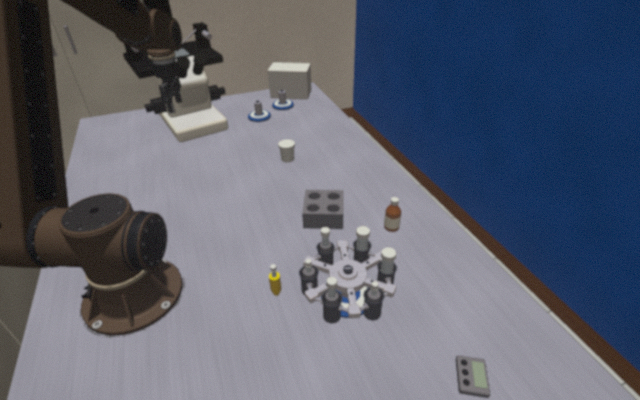

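View pics/top0.png

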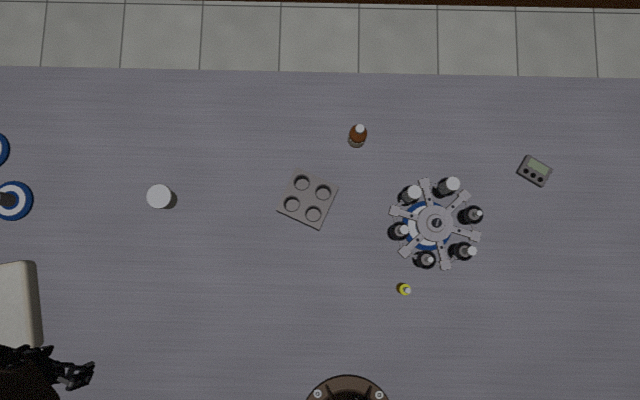

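View pics/wrist0.png

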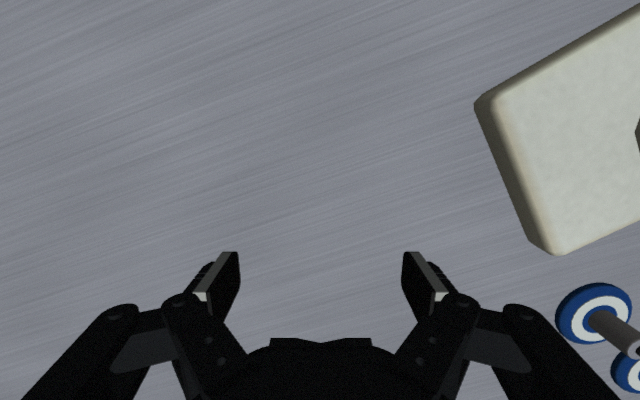

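The overview shows the rotor at about (436,223) in top and (348,272) in side, the rack at (308,200), the bottle at (358,134), the pot at (160,197) and a yellow decoy at (404,289). Next I'll enlarge the rotor.

Run:
```python
import cv2
a=cv2.imread("pics/top0.png")[165:285,270:500]; cv2.imwrite("pics/top0c.png",cv2.resize(a,(782,408),interpolation=cv2.INTER_CUBIC))
a=cv2.imread("pics/side0.png")[215:335,250:420]; cv2.imwrite("pics/side0c.png",cv2.resize(a,None,fx=4.7,fy=4.7,interpolation=cv2.INTER_CUBIC))
```

```text
(no output)
```

View pics/top0c.png

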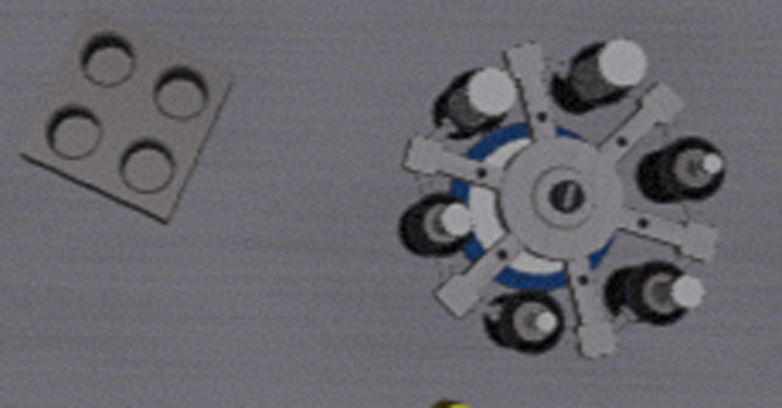

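View pics/side0c.png

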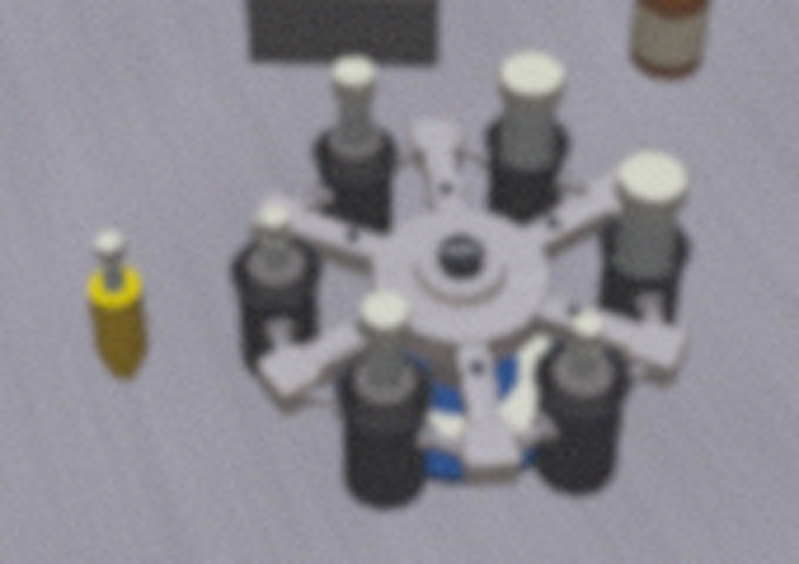

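```bash
cat > h.py <<'E'
import numpy as np
from workcell import *
def ray(n,u,v,z):
    c=calibration(n);K,R,t=(np.array(c[k]) for k in("intrinsics","R","t"))
    d=R.T@np.linalg.inv(K)@np.array([u,v,1.]);o=-R.T@t
    return (o+d*(z-o[2])/d[2])[:2]
def wpts(uv,z,s):
    from scipy.spatial.transform import Rotation as Ro
    c=calibration("wrist");K=np.array(c["intrinsics"]);T=np.array(c["tool_from_camera"])
    R=Ro.from_euler("xyz",s["eef_rot"]).as_matrix();out=[]
    for (u,v),zz in zip(uv,z):
        d=R@T[:3,:3]@np.linalg.inv(K)@np.array([u,v,1.]);o=R@T[:3,3]+s["ee_pos"]
        out.append((o+d*(zz-o[2])/d[2])[:2])
    return np.array(out)
E
python3 - <<'E'
from h import *
from scipy.optimize import least_squares
z=[149,149,138,158,138,158]
top=[(414.1,191.5),(453.2,183.5),(479.4,212.9),(472.1,250.6),(430,259.7),(404.1,230)]
side=[(363.2,230.3),(388.7,252.2),(374.9,283.7),(331.7,280.5),(307.9,260.7),(325.3,229.9)]
P=np.array([ray("top",*a,h) for a,h in zip(top,z)]);Q=np.array([ray("side",*a,h) for a,h in zip(side,z)])
print(np.round(np.c_[P,Q]))
k=np.arange(6)
for A in(P,Q,(P+Q)/2):
    f=lambda p:(np.c_[p[0]+95*np.cos(p[2]-k*np.pi/3),p[1]+95*np.sin(p[2]-k*np.pi/3)]-A).ravel()
    r=least_squares(f,[A[:,0].mean(),A[:,1].mean(),1.]);print(np.round(r.x,2),np.round(f(r.x)))
print("hub",ray("top",437,223,105),ray("side",250+460/4.7,215+255/4.7,105))
for u,v in[(108,60),(181,93),(75,133),(148,167)]:print("hole",ray("top",270+u/3.4,165+v/3.4,60))
print("bottle",ray("top",360,128,110),"pot",ray("top",159,196,72))
E
```

```text
[[ 586. -143.  585. -144.]
 [ 607. -237.  606. -236.]
 [ 539. -302.  538. -301.]
 [ 448. -275.  447. -274.]
 [ 424. -181.  424. -181.]
 [ 492. -116.  494. -116.]]
[ 515.92 -208.88    0.76] [-1. -1.  0.  1. -0.  1. -0.  0.  0. -1.  1. -0.]
[ 515.59 -208.77    0.76] [-0.  0.  0. -0. -0.  0. -0.  0.  0. -0. -0.  0.]
[ 515.76 -208.82    0.76] [-1. -0.  0.  0. -0.  0. -0.  0.  0. -0.  1. -0.]
hub [ 514.97019748 -208.7365302 ] [ 513.36139278 -212.76827494]
hole [617.4053244  130.40402467]
hole [592.89971398  73.81512682]
hole [560.33925083 154.20111433]
hole [535.38592161  97.88584619]
bottle [752.07014832 -15.69047118] pot [572.88208132 496.58103844]
```

Choice list: the six caps seen in top are L (414,192), L (453,184), S (479,213), M (472,251), S (430,260) and M (404,230). The only look-alike is the yellow one at (404,289), which stands off the rotor. The top and side fits agree to about 1 mm, with the rotor at (515.8, −208.8).

Plan, four moves:
1. M1 from c3 to the rack.
2. L2 from c1 to c3.
3. S1 from c2 to c1.
4. M1 from the rack to c2.

```bash
python3 -m pendant '{"xyz":[[0.031,-0.048,0.010],[0.062,-0.096,0.020],[0.093,-0.144,0.030],[0.124,-0.192,0.040],[0.155,-0.240,0.050],[0.186,-0.288,0.060],[0.217,-0.336,0.070],[0.248,-0.384,0.080]],"turn":[[0,0,0],[0,0,0],[0,0,0],[0,0,0],[0,0,0],[0,0,0],[0,0,0],[0,0,0]]}' 60
python3 -m pendant '{"xyz":[[0.020,-0.055,0],[0.040,-0.110,0],[0.050,-0.170,0],[0.050,-0.230,0],[0.045,-0.290,0],[0.030,-0.350,0],[0.010,-0.405,0],[-0.0090,-0.4585,0]],"turn":[[0,0,0],[0,0,0],[0,0,0],[0,0,0],[0,0,0],[0,0,0],[0,0,0],[0,0,0]]}'
```

```text
t: 1.15
ee_pos: [456.4, 203.8, 273.1]
eef_rot: [3.142, -0.0, 1.232]
ft_force: [1.0, 1.2, 0.4]
grip_width: 51.3
t: 2.15
ee_pos: [445.7, -254.7, 272.6]
eef_rot: [-3.141, -0.0, 1.232]
ft_force: [1.0, 0.2, 0.3]
grip_width: 51.1
```

Run:
```python
from h import *
import cv2
s=read_state();im=snapshot("wrist");cv2.imwrite("pics/w1.png",im[:,:,::-1]);print(s["ee_pos"],s["eef_rot"],s["grip_width"])
```

```text
[ 445.72432193 -254.74193699  272.64351064] [-3.14146422e+00 -1.82117866e-04  1.23171157e+00] 51.10750945886746
```

View pics/w1.png

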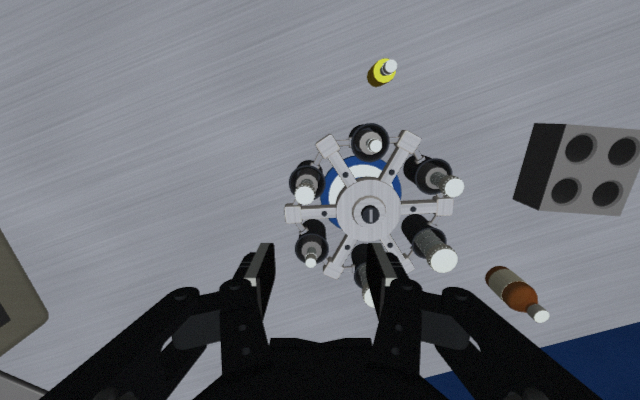

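Run:
```python
from h import *
s=read_state()
print(np.round(wpts([(305,194),(310,262),(368,212),(453,187),(443,260),(375,145)],[158,138,105,158,149,138],s)))
```

```text
[[ 445. -279.]
 [ 536. -307.]
 [ 509. -217.]
 [ 492. -124.]
 [ 582. -150.]
 [ 423. -188.]]
```

```bash
python3 -m pendant '{"xyz":[[0,-0.0210,0],[0,-0.021,0],[0,-0.021,0]],"turn":[[0,0,0],[0,0,0],[0,0,0]]}'
python3 - <<'E'
from h import *
import cv2
s=read_state();im=snapshot("wrist");cv2.imwrite("pics/w2.png",im[:,:,::-1]);print(s["ee_pos"],s["dq"],s["grip_width"])
s=read_state();print(s["ee_pos"])
a=im[110:310,270:480,::-1];cv2.imwrite("pics/w2c.png",cv2.resize(a,None,fx=3,fy=3,interpolation=cv2.INTER_CUBIC))
E
```

```text
t: 2.58
ee_pos: [447.1, -273.1, 272.6]
eef_rot: [-3.141, -0.0, 1.233]
ft_force: [1.1, 0.3, -0.2]
grip_width: 51.6
[ 447.12795484 -273.07925353  272.58668598] [ 0.00813427 -0.00512105  0.0024162  -0.00093848 -0.00016072 -0.0035285 ] 51.60595196737716
[ 447.12168279 -272.97532667  272.67673697]
```

View pics/w2c.png

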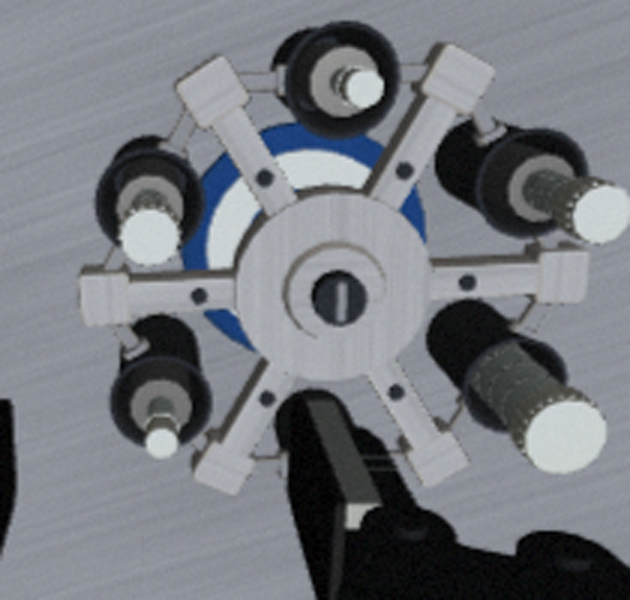

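Run:
```python
from h import *
s=read_state()
print(np.round(wpts([(320,188.5),(323.7,257.3),(458.7,255.7),(391.3,139),(469.3,180.7)],[158,138,149,138,158],s),1))
c=calibration("wrist");K=c["intrinsics"];T=np.linalg.inv(c["tool_from_camera"])
for p in [(0,0,0),(0,0,114),(25,0,-5),(-25,0,-5)]:
    q=K@(T@[*p,1])[:3];print(p,q[:2]/q[2])
```

```text
[[ 448.1 -274.2]
 [ 539.2 -301.2]
 [ 585.8 -143.4]
 [ 425.6 -182.6]
 [ 493.4 -118.3]]
(0, 0, 0) [321.03085394 227.42507424]
(0, 0, 114) [320.82866531 187.43162319]
(25, 0, -5) [357.66211929 230.26801029]
(-25, 0, -5) [284.43285311 230.19049522]
```

```bash
python3 -m pendant '{"xyz":[[0.0005,0,-0.04],[0.0005,0,-0.08],[0.0005,0,-0.115],[0.0005,0,-0.135],[0.0005,0,-0.144],[0.0005,0,-0.144]],"turn":[[0,0,0],[0,0,0],[0,0,0],[0,0,0],[0,0,0],[0,0,0]]}'
python3 -m pendant '{"xyz":[[0,0,0],[0,0,0],[0,0,0],[0,0,0],[0,0,0]],"turn":[[0,0,0],[0,0,0],[0,0,0],[0,0,0],[0,0,0]]}' 0
```

```text
t: 3.38
ee_pos: [447.5, -273.5, 128.8]
eef_rot: [-3.141, -0.0, 1.233]
ft_force: [0.2, 0.7, -0.1]
grip_width: 51.5
t: 4.0
ee_pos: [447.2, -274.0, 128.8]
eef_rot: [3.141, -0.0, 1.232]
ft_force: [0.2, 1.0, 0.3]
grip_width: 0.2
```

Run:
```python
from h import *
import cv2
im=snapshot("wrist");cv2.imwrite("pics/w3.png",im[:,:,::-1])
im=snapshot("side")[200:340,250:430,::-1];cv2.imwrite("pics/s3.png",cv2.resize(im,None,fx=4,fy=4,interpolation=cv2.INTER_CUBIC));print(read_state()["grip_width"])
```

```text
-0.11943151674978637
```

View pics/w3.png

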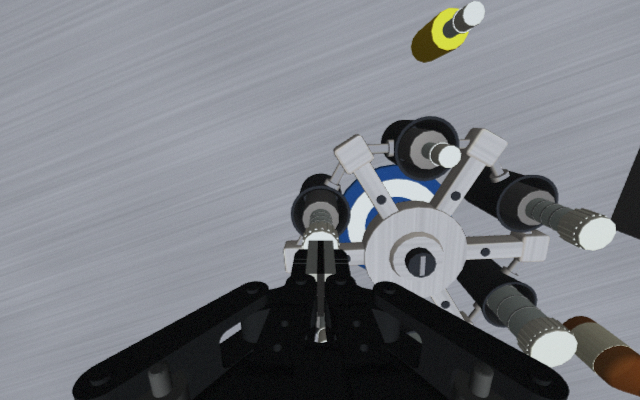

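View pics/s3.png

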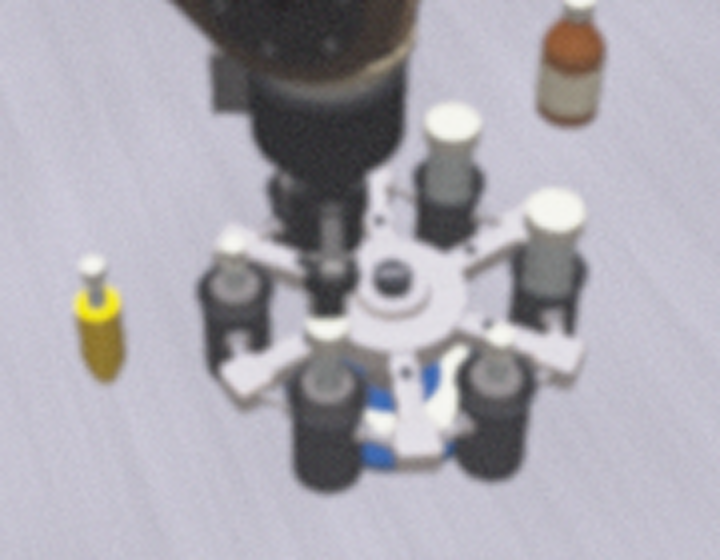

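Run:
```python
from h import *
import cv2
im=cv2.imread("pics/w3.png")[160:360,240:440];cv2.imwrite("pics/w3c.png",cv2.resize(im,None,fx=3,fy=3,interpolation=cv2.INTER_CUBIC))
s=read_state();print(s["ee_pos"])
c=calibration("side")
for p in [s["ee_pos"],s["ee_pos"]+[0,0,18.7],s["ee_pos"]+[0,0,72],(447,-274,158)]:
    q=c["intrinsics"]@(c["R"]@p+c["t"]);print(q[:2]/q[2], (q[:2]/q[2]-[250,200])*4)
print(wpts([(320,243)],[158],s))
```

```text
[ 447.19803357 -274.00216358  128.7323268 ]
[331.87600392 289.33415228] [327.50401568 357.33660914]
[331.87072118 283.65331223] [327.48288472 334.61324892]
[331.85484986 266.58594446] [327.41939943 266.34377783]
[331.78187906 280.39985197] [327.12751624 321.5994079 ]
[[ 445.03830382 -273.95973107]]
```

View pics/w3c.png

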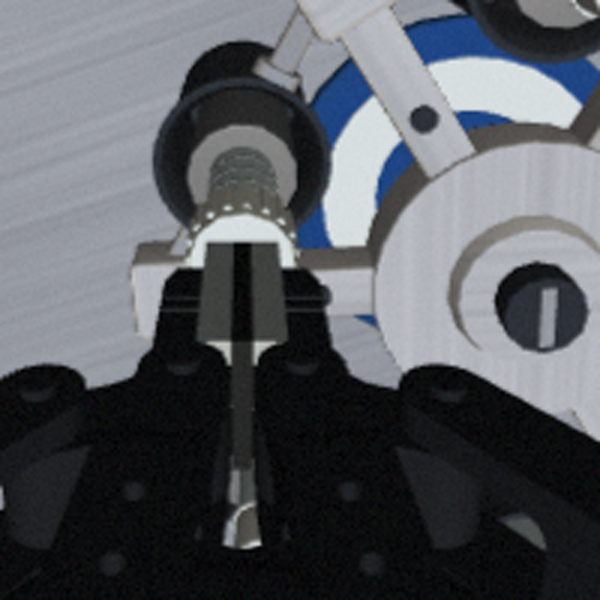

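Run:
```python
from h import *
c=calibration("wrist");K=c["intrinsics"];T=np.linalg.inv(c["tool_from_camera"])
for p in [(0,-11,0),(12,-11,0),(0,11,0),(0,-11,-13),(0,-11,-37),(0,-11,-30),(15,-11,-30)]:
    q=K@(T@[*p,1])[:3];print(p,q[:2]/q[2],q[2])
```

```text
(0, -11, 0) [321.05468017 212.58870538] 191.34926977072072
(12, -11, 0) [338.4914035  212.60658711] 191.3431789609203
(0, 11, 0) [321.00270341 241.77018392] 197.87480435398143
(0, -11, -13) [321.09547514 219.2944594 ] 178.93430951564633
(0, -11, -37) [321.18784634 234.47816169] 156.01438289089361
(0, -11, -30) [321.15821638 229.60767623] 162.69936148977985
(15, -11, -30) [346.79257356 229.63476125] 162.6917479775293
```

```bash
python3 -m pendant '{"xyz":[[0,0,0.04],[0,0,0.08],[0,0,0.08],[0,0,0.08]],"turn":[[0,0,0],[0,0,0],[0,0,0],[0,0,0]]}'
python3 - <<'E'
from h import *
import cv2
s=read_state();im=snapshot("side");print(s["ee_pos"],s["grip_width"])
c=calibration("side");q=c["intrinsics"]@(c["R"]@s["ee_pos"]+c["t"]);q=q[:2]/q[2];print(q)
a=im[180:320,270:410,::-1].copy()
a=cv2.resize(a,None,fx=5,fy=5,interpolation=cv2.INTER_CUBIC)
a=np.clip(a.astype(int)*2,0,255).astype(np.uint8)
cv2.drawMarker(a,tuple(int(x) for x in (q-[270,180])*5),(0,0,255),0,20)
a=cv2.resize(a,(590,590));cv2.imwrite("pics/s4.png",a)
im=snapshot("top");a=cv2.resize(im[140:290,370:520,::-1],None,fx=4,fy=4);cv2.imwrite("pics/t4.png",a)
E
```

```text
t: 4.6
ee_pos: [446.9, -273.8, 208.1]
eef_rot: [-3.141, -0.0, 1.232]
ft_force: [-0.1, -0.9, 0.2]
grip_width: -0.1
[ 446.8945454  -273.77574824  208.12682505] -0.05732007556109636
[331.67556324 264.07485194]
```

View pics/s4.png

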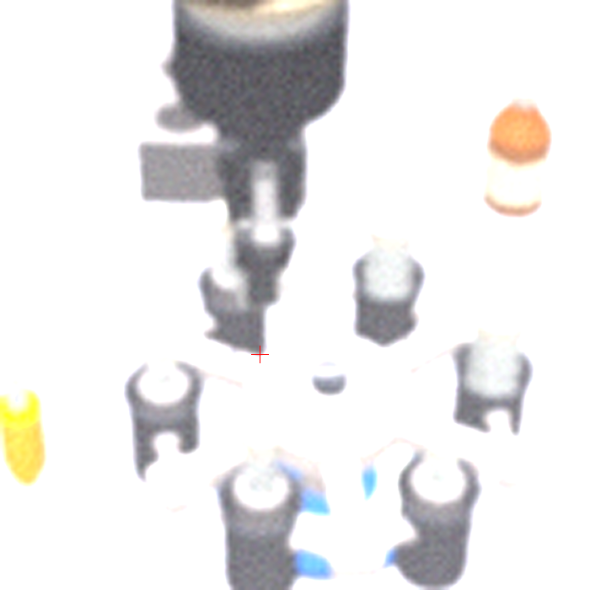

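View pics/t4.png

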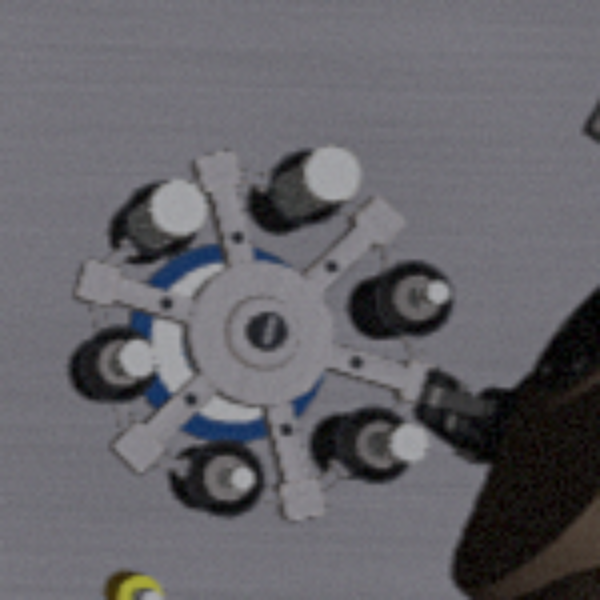

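Run:
```python
from h import *
import cv2
P=[]
for n in("top","side"):
    c=calibration(n);P.append(c["intrinsics"]@np.c_[c["R"],c["t"]])
for a,b in [((479.5,239.5),(332.2,251.2)),((478,239),(332.2,251.2)),((482,240),(332.2,251.2))]:
    X=cv2.triangulatePoints(P[0],P[1],np.array(a),np.array(b))[:,0];print(X[:3]/X[3])
for p in [(446.9,-273.8,208.1),(468,-281,208),(446.9,-273.8,245)]:
    q=P[0]@[*p,1];r=P[1]@[*p,1];print(p,q[:2]/q[2],r[:2]/r[2], (q[:2]/q[2]-[370,140])*4)
```

```text
[ 462.56751169 -262.25813334  231.63026775]
[-0.61997996  1.6271779   1.42385778]
[-0.61997996  1.6271779   1.42385778]
(446.9, -273.8, 208.1) [479.9810218  250.51002069] [331.68242082 264.09114348] [439.92408722 442.04008277]
(468, -281, 208) [482.94877719 241.02343145] [342.43188533 263.73341613] [451.79510878 404.0937258 ]
(446.9, -273.8, 245) [486.62055274 250.23092481] [331.66565958 251.3094678 ] [466.48221097 440.92369925]
```

Run:
```python
from h import *
import cv2
from scipy.spatial.transform import Rotation as Ro
s=read_state();im=snapshot("wrist");cv2.imwrite("pics/w5.png",im[:,:,::-1])
a=im[160:360,240:440,::-1];cv2.imwrite("pics/w5c.png",np.clip(2.2*cv2.resize(a,None,fx=3,fy=3,interpolation=cv2.INTER_CUBIC).astype(float),0,255).astype(np.uint8))
T=calibration("wrist")["tool_from_camera"];R=Ro.from_euler("xyz",s["eef_rot"]).as_matrix()
W=np.eye(4);W[:3,:3]=R;W[:3,3]=s["ee_pos"];C=np.linalg.inv(W@T)
Pw=calibration("wrist")["intrinsics"]@C[:3]
c=calibration("side");P=c["intrinsics"]@np.c_[c["R"],c["t"]]
for b in [(332.2,249),(332.2,251.2)]:
  for w in[(320.5,241.),(320.5,235)]:
    X=cv2.triangulatePoints(Pw,P,np.array(w),np.array(b))[:,0];X=X[:3]/X[3];
    q=Pw@[*X,1];r=P@[*X,1];print(X,R.T@(X-s["ee_pos"]),q[:2]/q[2],r[:2]/r[2])
```

```text
[ 446.05065395 -271.4939675   247.16359915] [  1.84426911  -1.49844929 -39.54851964] [324.44796802 251.87420002] [330.84300621 249.89772689]
[ 445.38095067 -270.66746445  245.99551387] [  2.40033411  -2.40264162 -38.3783654 ] [325.41134437 249.46705245] [330.38278973 250.13337656]
[ 446.49994249 -272.2122006   242.10593284] [  1.31246579  -0.82672141 -34.4924664 ] [323.40681173 248.85090822] [331.18794942 251.8731173 ]
[ 445.83565373 -271.3203326   240.80880214] [  1.9318841   -1.74729583 -33.19318974] [324.45145273 246.40965451] [330.7193312  252.12879676]
```

View pics/w5c.png

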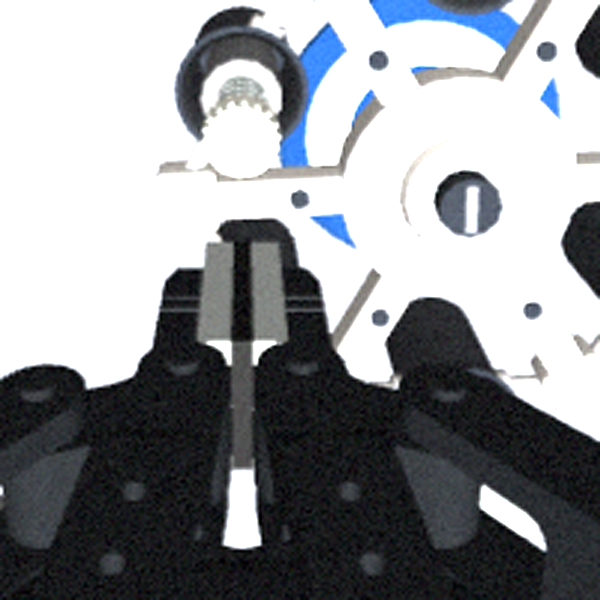

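The jaws closed to 0 mm, so they missed. The wrist and side pictures show the fingertips at about 35 mm above the reported TCP, with the pads just over the cap. I'll open, go lower and close again.

```bash
python3 -m pendant '{"xyz":[[0,0,0],[0,0,-0.02],[0,0,-0.05],[0,0,-0.08],[0,0,-0.10],[0,0,-0.11],[0,0,-0.12],[0,0,-0.12]],"turn":[[0,0,0],[0,0,0],[0,0,0],[0,0,0],[0,0,0],[0,0,0],[0,0,0],[0,0,0]]}' 50
python3 - <<'E'
from h import *
import cv2
s=read_state();im=snapshot("wrist");print(s["ee_pos"])
a=im[140:340,220:440,::-1];cv2.imwrite("pics/w6c.png",np.clip(1.5*cv2.resize(a,None,fx=3,fy=3,interpolation=cv2.INTER_CUBIC).astype(float),0,255).astype(np.uint8))
im=snapshot("side")[200:340,250:430,::-1];cv2.imwrite("pics/s6.png",np.clip(1.5*cv2.resize(im,None,fx=4,fy=4,interpolation=cv2.INTER_CUBIC).astype(float),0,255).astype(np.uint8))
E
```

```text
t: 5.75
ee_pos: [447.1, -273.9, 88.4]
eef_rot: [-3.141, -0.0, 1.232]
ft_force: [-0.3, 0.4, -0.7]
grip_width: 42.5
[ 447.12494248 -273.9449673    88.429835  ]
```

View pics/w6c.png

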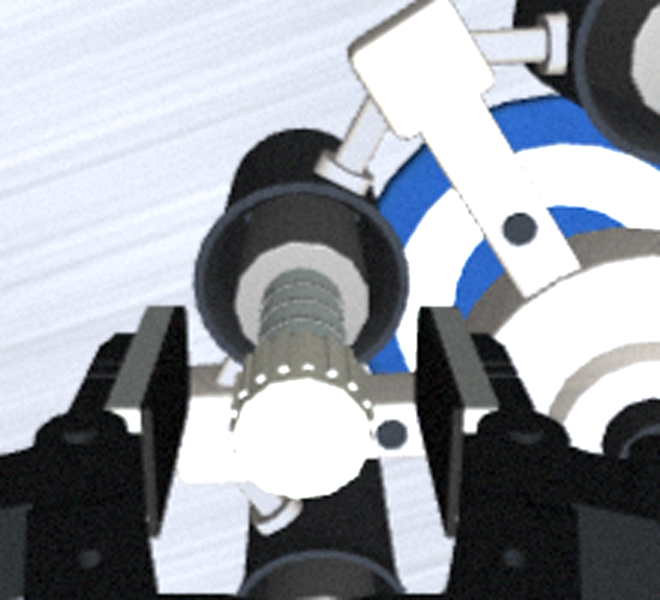

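View pics/s6.png

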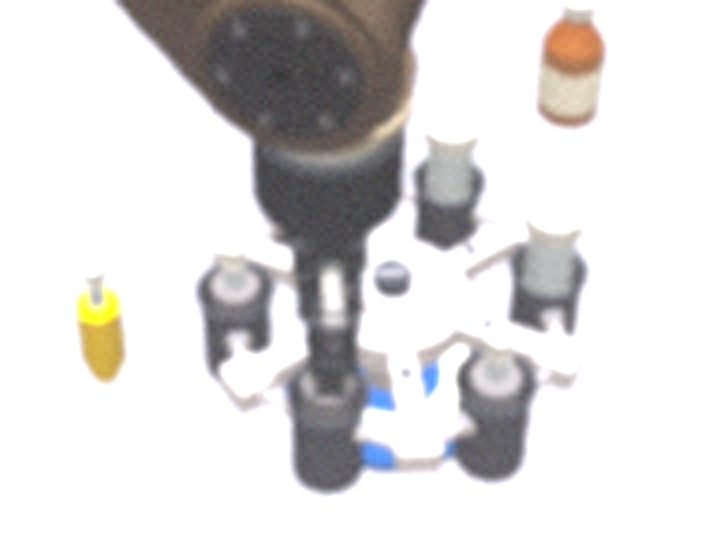

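Now the ribbed cap stands centred between the pads (wrist crop ~(305,430)). Next I close.

```bash
python3 -m pendant '{"xyz":[[0,0,0],[0,0,0],[0,0,0],[0,0,0]],"turn":[[0,0,0],[0,0,0],[0,0,0],[0,0,0]]}' 0
```

```text
t: 6.35
ee_pos: [447.6, -274.3, 89.4]
eef_rot: [3.14, 0.0, 1.232]
ft_force: [-0.9, 0.7, 6.0]
grip_width: 20.1
```

```bash
python3 -m pendant '{"xyz":[[0,0,0.01],[0,0,0.03],[0,0,0.06],[0,0,0.09],[0,0,0.12],[0,0,0.14],[0,0,0.145],[0,0,0.145]],"turn":[[0,0,0],[0,0,0],[0,0,0],[0,0,0],[0,0,0],[0,0,0],[0,0,0],[0,0,0]]}'
python3 - <<'E'
from h import *
import cv2
im=snapshot("side")[180:340,250:430,::-1];cv2.imwrite("pics/s7.png",np.clip(1.5*cv2.resize(im,None,fx=3.5,fy=3.5,interpolation=cv2.INTER_CUBIC).astype(float),0,255).astype(np.uint8))
E
```

```text
t: 7.35
ee_pos: [447.0, -273.8, 233.5]
eef_rot: [-3.141, -0.0, 1.232]
ft_force: [0.4, 0.6, -0.5]
grip_width: 20.1
```

View pics/s7.png

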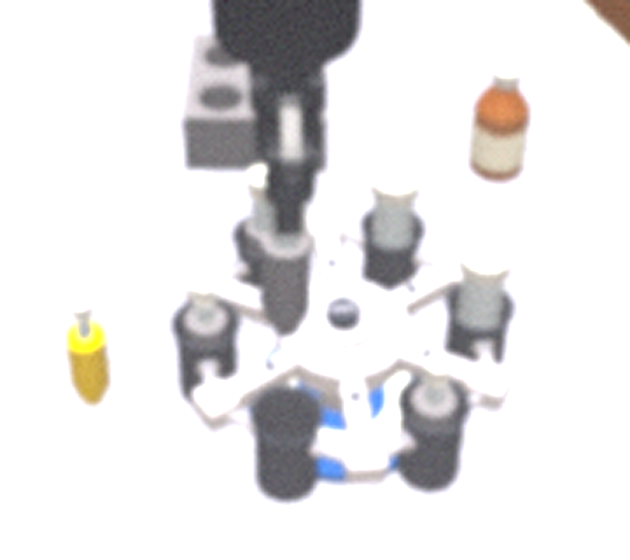

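```bash
python3 -m pendant '{"xyz":[[0.012,0.030,0],[0.032,0.078,0],[0.053,0.128,0],[0.074,0.178,0],[0.095,0.228,0],[0.116,0.278,0],[0.136,0.325,0],[0.1457,0.348,0]],"turn":[[0,0,0],[0,0,0],[0,0,0],[0,0,0],[0,0,0],[0,0,0],[0,0,0],[0,0,0]]}'
python3 -m pendant '{"xyz":[[0,0,0],[0,0,-0.03],[0,0,-0.06],[0,0,-0.08],[0,0,-0.09],[0,0,-0.09]],"turn":[[0,0,0],[0,0,0],[0,0,0],[0,0,0],[0,0,0],[0,0,0]]}'
python3 - <<'E'
from h import *
import cv2
im=snapshot("side")[100:260,240:420,::-1];cv2.imwrite("pics/s8.png",np.clip(1.5*cv2.resize(im,None,fx=3.5,fy=3.5,interpolation=cv2.INTER_CUBIC).astype(float),0,255).astype(np.uint8))
im=snapshot("wrist");a=im[60:360,150:490,::-1];cv2.imwrite("pics/w8.png",np.clip(1.5*cv2.resize(a,None,fx=2,fy=2,interpolation=cv2.INTER_CUBIC).astype(float),0,255).astype(np.uint8))
E
```

```text
t: 8.4
ee_pos: [593.1, 76.4, 232.3]
eef_rot: [-3.14, 0.0, 1.234]
ft_force: [-0.3, -0.5, -1.0]
grip_width: 20.0
t: 9.15
ee_pos: [592.6, 73.4, 143.3]
eef_rot: [-3.14, 0.0, 1.231]
ft_force: [0.2, -0.5, -0.5]
grip_width: 20.4
```

View pics/s8.png

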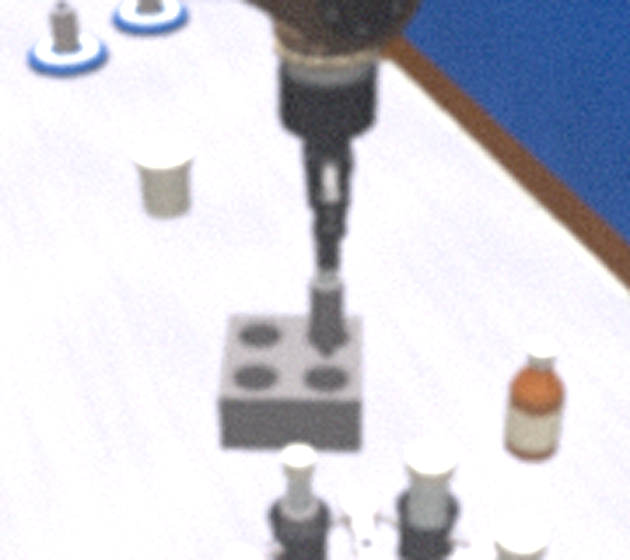

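View pics/w8.png

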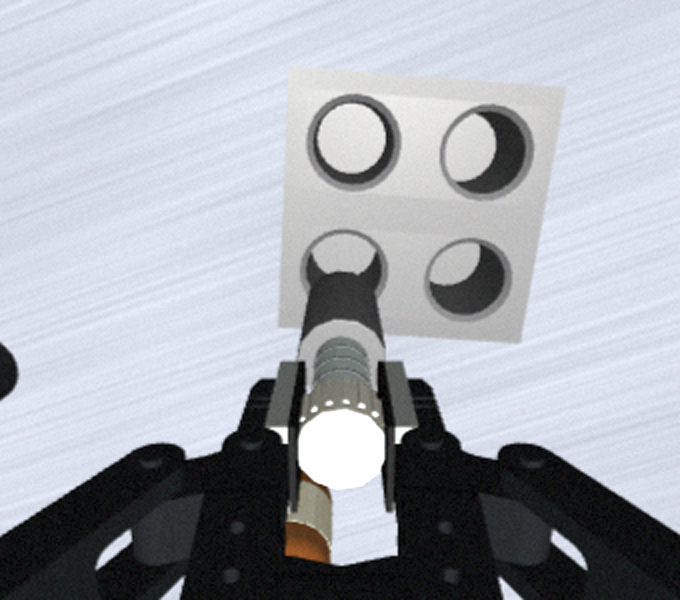

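```bash
python3 - <<'E'
from h import *
s=read_state()
print(wpts([(322,196),(150+470/2,60+279/2),(150+354/2,60+142/2)],[60]*3,s),s["ee_pos"])
E
python3 -m pendant '{"xyz":[[0,0,-0.02],[0,0,-0.045],[0,0,-0.065],[0,0,-0.075],[0,0,-0.080],[0,0,-0.082],[0,0,-0.082]],"turn":[[0,0,0],[0,0,0],[0,0,0],[0,0,0],[0,0,0],[0,0,0],[0,0,0]]}'
```

```text
[[594.828507    74.3417835 ]
 [619.04286747 132.27465953]
 [537.37956741  99.32891932]] [593.1930111   73.68986702 144.37938634]
t: 10.12
ee_pos: [593.1, 74.0, 62.2]
eef_rot: [3.141, -0.0, 1.232]
ft_force: [-0.4, 0.6, -1.6]
grip_width: 20.0
```

```bash
python3 -m pendant '{"xyz":[[0,0,0],[0,0,0],[0,0,0.005],[0,0,0.03],[0,0,0.07],[0,0,0.10],[0.001,-0.02,0.11]],"turn":[[0,0,0],[0,0,0],[0,0,0],[0,0,0],[0,0,0],[0,0,0],[0,0,0]]}' 70
python3 -m pendant '{"xyz":[[0.003,-0.05,0],[0.005,-0.105,0],[0.008,-0.16,0],[0.01,-0.215,0],[0.012,-0.262,0],[0.0130,-0.2896,0],[0.0130,-0.2896,0],[0.0130,-0.2896,0]],"turn":[[0,0,0],[0,0,0],[0,0,0],[0,0,0],[0,0,0],[0,0,0],[0,0,0],[0,0,0]]}'
python3 - <<'E'
from h import *
import cv2
s=read_state();im=snapshot("wrist");cv2.imwrite("pics/w9.png",im[:,:,::-1]);print(s["ee_pos"],s["grip_width"])
im=snapshot("side")[100:260,240:420,::-1];cv2.imwrite("pics/s9.png",np.clip(1.5*cv2.resize(im,None,fx=3.5,fy=3.5,interpolation=cv2.INTER_CUBIC).astype(float),0,255).astype(np.uint8))
E
```

```text
t: 11.0
ee_pos: [594.5, 54.2, 173.9]
eef_rot: [3.139, -0.001, 1.234]
ft_force: [0.3, -0.2, -0.1]
grip_width: 59.9
t: 12.0
ee_pos: [606.4, -235.6, 171.2]
eef_rot: [-3.14, -0.0, 1.232]
ft_force: [0.3, 0.2, 0.3]
grip_width: 60.0
[ 606.3527494  -235.56144736  171.15762726] 60.04903298646266
```

View pics/s9.png

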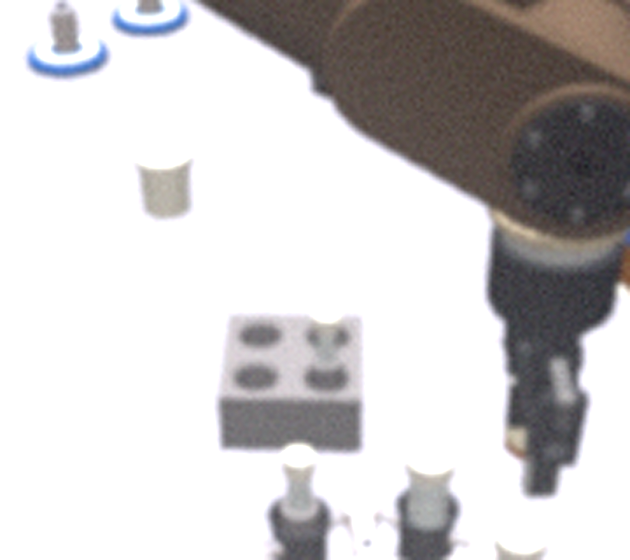

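View pics/w9.png

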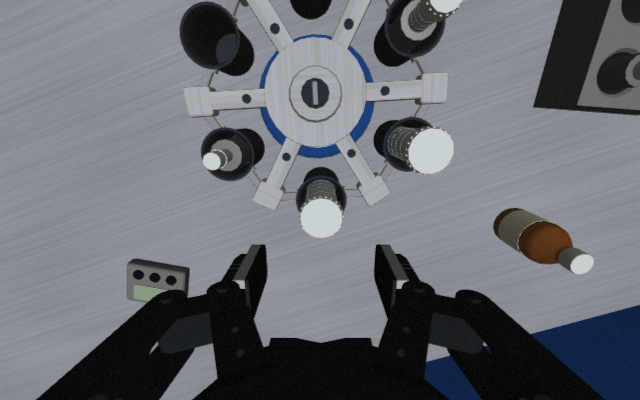

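The M tube is parked upright in the rack, and L2's cap is at (321,217) between the jaws.

```bash
python3 - <<'E'
from h import *
s=read_state()
print(wpts([(321,217),(211,160),(431,151)],[149,138,149],s),s["ee_pos"])
E
python3 -m pendant '{"xyz":[[0,0,-0.03],[0,0,-0.06],[0,0,-0.075],[0,0,-0.083],[0,0,-0.085],[0,0,-0.085]],"turn":[[0,0,0],[0,0,0],[0,0,0],[0,0,0],[0,0,0],[0,0,0]]}'
```

```text
[[ 607.27965187 -235.03582799]
 [ 538.95811655 -300.92536036]
 [ 585.60259773 -143.11463915]] [ 606.73775529 -234.87267131  171.57844171]
t: 12.85
ee_pos: [607.2, -235.7, 87.4]
eef_rot: [3.141, 0.0, 1.232]
ft_force: [0.2, 0.2, -1.2]
grip_width: 60.2
```

```bash
python3 -m pendant '{"xyz":[[0,0,0],[0,0,0],[0,0,0],[0,0,0]],"turn":[[0,0,0],[0,0,0],[0,0,0],[0,0,0]]}' 0
python3 - <<'E'
from h import *
import cv2
im=snapshot("wrist");a=im[100:340,200:440,::-1];cv2.imwrite("pics/w10.png",np.clip(1.5*cv2.resize(a,None,fx=2.4,fy=2.4,interpolation=cv2.INTER_CUBIC).astype(float),0,255).astype(np.uint8))
E
```

```text
t: 13.35
ee_pos: [607.3, -235.9, 87.6]
eef_rot: [3.14, 0.0, 1.232]
ft_force: [-0.2, 0.2, 5.5]
grip_width: 32.0
```

View pics/w10.png

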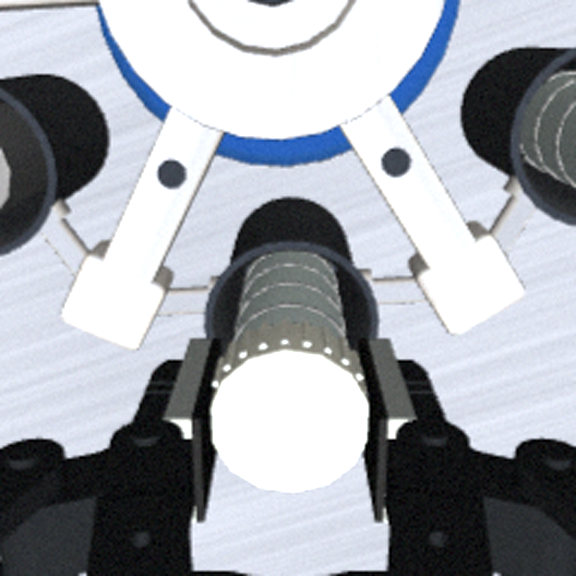

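```bash
python3 -m pendant '{"xyz":[[0,0,0.01],[0,0,0.03],[0,0,0.06],[0,0,0.09],[0,0,0.115],[0,0,0.12],[-0.03,-0.007,0.12],[-0.08,-0.019,0.12]],"turn":[[0,0,0],[0,0,0],[0,0,0],[0,0,0],[0,0,0],[0,0,0],[0,0,0],[0,0,0]]}'
python3 -m pendant '{"xyz":[[-0.04,-0.0098,0],[-0.07,-0.017,0],[-0.0795,-0.0194,0],[-0.0795,-0.0194,0],[-0.0795,-0.0194,-0.02],[-0.0795,-0.0194,-0.04],[-0.0795,-0.0194,-0.04]],"turn":[[0,0,0],[0,0,0],[0,0,0],[0,0,0],[0,0,0],[0,0,0],[0,0,0]]}'
python3 - <<'E'
from h import *
import cv2
im=snapshot("wrist");a=im[60:340,180:460,::-1];cv2.imwrite("pics/w11.png",np.clip(1.5*cv2.resize(a,None,fx=2.1,fy=2.1,interpolation=cv2.INTER_CUBIC).astype(float),0,255).astype(np.uint8))
im=snapshot("side")[180:340,250:430,::-1];cv2.imwrite("pics/s11.png",np.clip(1.5*cv2.resize(im,None,fx=3.5,fy=3.5,interpolation=cv2.INTER_CUBIC).astype(float),0,255).astype(np.uint8))
E
```

```text
t: 14.4
ee_pos: [526.2, -254.2, 205.4]
eef_rot: [-3.14, -0.0, 1.233]
ft_force: [0.5, -1.1, -0.1]
grip_width: 32.3
t: 15.28
ee_pos: [447.8, -273.3, 165.4]
eef_rot: [-3.139, -0.001, 1.233]
ft_force: [0.0, -0.1, 0.3]
grip_width: 32.1
```

View pics/w11.png

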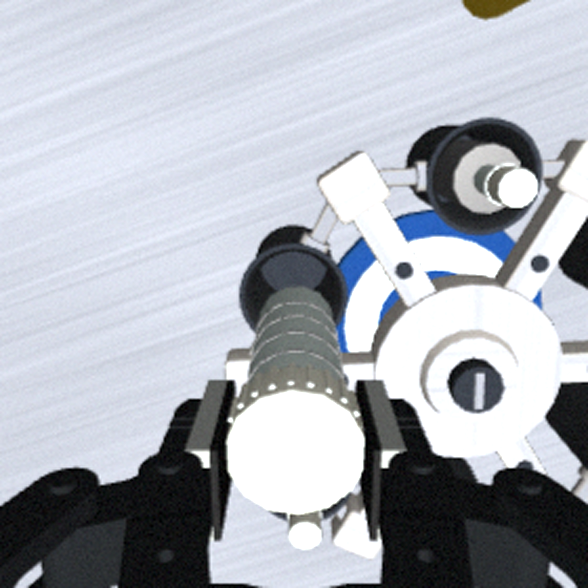

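View pics/s11.png

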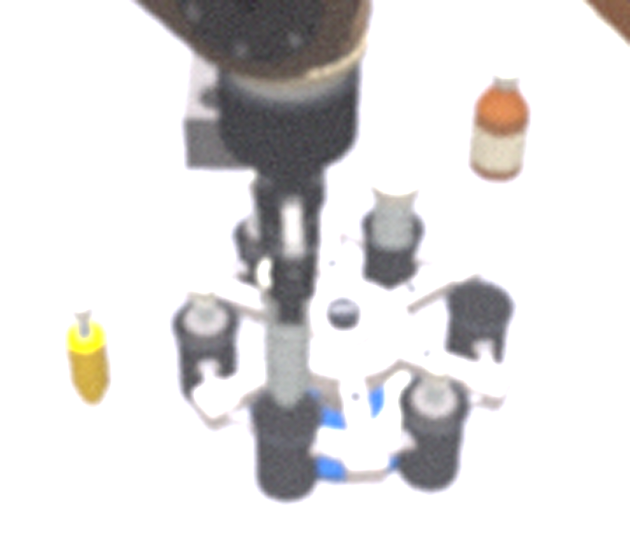

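```bash
python3 -m pendant '{"xyz":[[0,0,-0.02],[0,0,-0.04],[0,0,-0.06],[0,0,-0.07],[0,0,-0.075],[0,0,-0.078],[0,0,-0.0785],[0,0,-0.0785]],"turn":[[0,0,0],[0,0,0],[0,0,0],[0,0,0],[0,0,0],[0,0,0],[0,0,0],[0,0,0]]}'
python3 -m pendant '{"xyz":[[0,0,0],[0,0,0],[0,0,0.005],[0,0,0.03],[0,0,0.07],[0.015,-0.004,0.085],[0.05,-0.016,0.085]],"turn":[[0,0,0],[0,0,0],[0,0,0],[0,0,0],[0,0,0],[0,0,0],[0,0,0]]}' 65
```

```text
t: 16.38
ee_pos: [447.5, -274.1, 88.5]
eef_rot: [3.141, 0.0, 1.232]
ft_force: [-0.4, 1.3, -0.8]
grip_width: 32.1
t: 17.25
ee_pos: [497.9, -290.3, 175.6]
eef_rot: [3.139, 0.001, 1.232]
ft_force: [0.7, -1.0, -0.9]
grip_width: 55.3
```

```bash
python3 -m pendant '{"xyz":[[0.03,-0.008,0],[0.0410,-0.0110,-0.01],[0.0410,-0.0110,-0.03],[0.0410,-0.0110,-0.06],[0.0410,-0.0110,-0.08],[0.0410,-0.0110,-0.093],[0.0410,-0.0110,-0.096],[0.0410,-0.0110,-0.096]],"turn":[[0,0,0],[0,0,0],[0,0,0],[0,0,0],[0,0,0],[0,0,0],[0,0,0],[0,0,0]]}' 45
python3 - <<'E'
from h import *
import cv2
im=snapshot("wrist");a=im[60:340,180:460,::-1];cv2.imwrite("pics/w12.png",np.clip(1.5*cv2.resize(a,None,fx=2.1,fy=2.1,interpolation=cv2.INTER_CUBIC).astype(float),0,255).astype(np.uint8))
im=snapshot("side")[180:340,250:430,::-1];cv2.imwrite("pics/s12.png",np.clip(1.5*cv2.resize(im,None,fx=3.5,fy=3.5,interpolation=cv2.INTER_CUBIC).astype(float),0,255).astype(np.uint8))
E
```

```text
t: 18.25
ee_pos: [538.5, -301.1, 77.6]
eef_rot: [3.141, 0.0, 1.232]
ft_force: [-0.5, 0.3, 0.7]
grip_width: 38.1
```

View pics/w12.png

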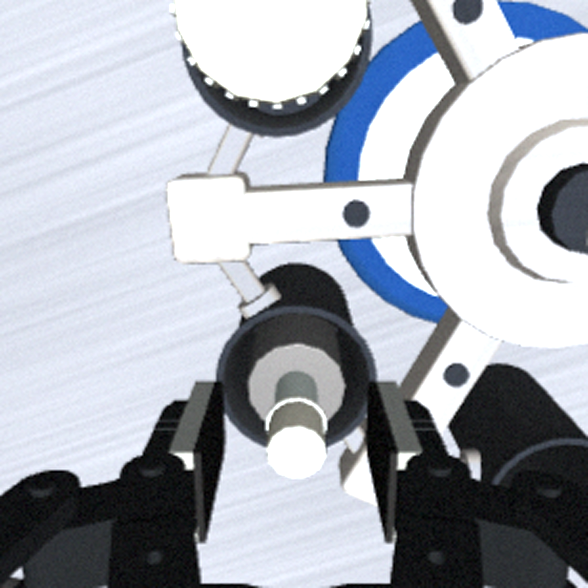

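View pics/s12.png

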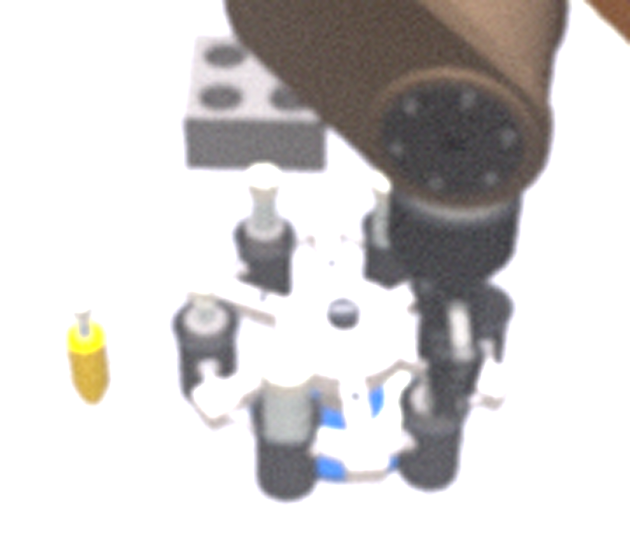

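L2 now stands in c3, and S1's cap is centred between the pads.

```bash
python3 -m pendant '{"xyz":[[0,0,0],[0,0,0],[0,0,0],[0,0,0],[0,0,0]],"turn":[[0,0,0],[0,0,0],[0,0,0],[0,0,0],[0,0,0]]}' 0
python3 -m pendant '{"xyz":[[0,0,0.01],[0,0,0.03],[0,0,0.06],[0,0,0.09],[0,0,0.10],[0,0,0.105],[0.02,0.019,0.105],[0.05,0.048,0.105]],"turn":[[0,0,0],[0,0,0],[0,0,0],[0,0,0],[0,0,0],[0,0,0],[0,0,0],[0,0,0]]}'
python3 -m pendant '{"xyz":[[0.016,0.014,0],[0.0185,0.0172,0],[0.0185,0.0172,0],[0.0185,0.0172,-0.01],[0.0185,0.0172,-0.025],[0.0185,0.0172,-0.025]],"turn":[[0,0,0],[0,0,0],[0,0,0],[0,0,0],[0,0,0],[0,0,0]]}'
python3 - <<'E'
from h import *
import cv2
im=snapshot("wrist");a=im[60:340,180:460,::-1];cv2.imwrite("pics/w13.png",np.clip(1.5*cv2.resize(a,None,fx=2.1,fy=2.1,interpolation=cv2.INTER_CUBIC).astype(float),0,255).astype(np.uint8))
im=snapshot("side")[180:340,250:430,::-1];cv2.imwrite("pics/s13.png",np.clip(1.5*cv2.resize(im,None,fx=3.5,fy=3.5,interpolation=cv2.INTER_CUBIC).astype(float),0,255).astype(np.uint8))
E
```

```text
t: 18.98
ee_pos: [538.8, -301.2, 77.8]
eef_rot: [3.14, 0.0, 1.232]
ft_force: [1.0, 0.4, 5.6]
grip_width: 11.8
t: 19.98
ee_pos: [588.2, -253.0, 181.2]
eef_rot: [-3.14, -0.0, 1.23]
ft_force: [0.0, 0.3, 0.2]
grip_width: 12.0
t: 20.72
ee_pos: [605.9, -235.8, 155.4]
eef_rot: [-3.139, -0.0, 1.231]
ft_force: [0.7, 0.5, 0.4]
grip_width: 11.9
```

View pics/w13.png

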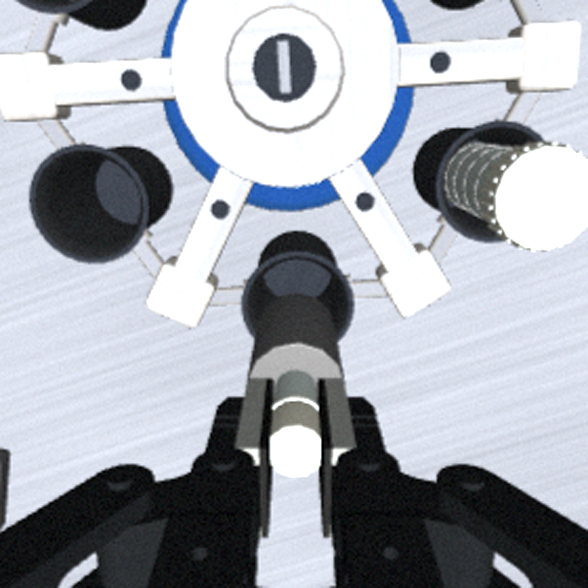

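View pics/s13.png

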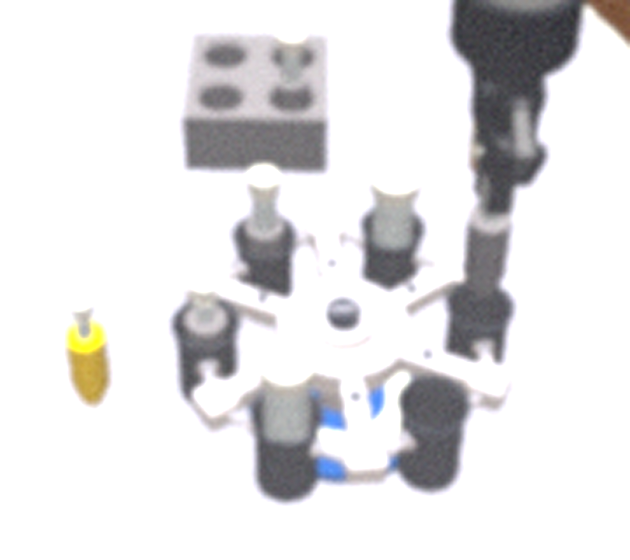

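```bash
python3 -m pendant '{"xyz":[[0,0,-0.02],[0,0,-0.04],[0,0,-0.06],[0,0,-0.07],[0,0,-0.075],[0,0,-0.078],[0,0,-0.0785],[0,0,-0.0785]],"turn":[[0,0,0],[0,0,0],[0,0,0],[0,0,0],[0,0,0],[0,0,0],[0,0,0],[0,0,0]]}'
python3 -m pendant '{"xyz":[[0,0,0],[0,0,0],[0,0,0.005],[0,0,0.03],[0,0,0.07],[0,0,0.095],[0,0.03,0.10],[-0.002,0.08,0.10]],"turn":[[0,0,0],[0,0,0],[0,0,0],[0,0,0],[0,0,0],[0,0,0],[0,0,0],[0,0,0]]}' 45
```

```text
t: 21.82
ee_pos: [607.1, -235.9, 79.1]
eef_rot: [3.141, -0.0, 1.232]
ft_force: [0.8, 0.4, -0.9]
grip_width: 11.8
t: 22.82
ee_pos: [605.1, -156.1, 179.7]
eef_rot: [3.14, 0.0, 1.23]
ft_force: [1.1, 0.8, -1.3]
grip_width: 38.3
```

```bash
python3 -m pendant '{"xyz":[[-0.002,0.05,0],[-0.005,0.105,0],[-0.008,0.16,0],[-0.010,0.21,0],[-0.0114,0.2298,0],[-0.0114,0.2298,0],[-0.0114,0.2298,0]],"turn":[[0,0,0],[0,0,0],[0,0,0],[0,0,0],[0,0,0],[0,0,0],[0,0,0]]}'
python3 - <<'E'
from h import *
import cv2
s=read_state();im=snapshot("wrist");print(s["ee_pos"]);a=im[60:340,180:460,::-1];cv2.imwrite("pics/w14.png",np.clip(1.3*cv2.resize(a,None,fx=2.1,fy=2.1,interpolation=cv2.INTER_CUBIC).astype(float),0,255).astype(np.uint8))
im=snapshot("side")[180:340,250:430,::-1];cv2.imwrite("pics/s14.png",np.clip(1.2*cv2.resize(im,None,fx=3.5,fy=3.5,interpolation=cv2.INTER_CUBIC).astype(float),0,255).astype(np.uint8))
E
```

```text
t: 23.7
ee_pos: [593.7, 72.9, 178.8]
eef_rot: [3.141, 0.0, 1.231]
ft_force: [-0.8, -0.7, -0.3]
grip_width: 38.3
[593.72156419  72.90557193 178.79548202]
```

View pics/w14.png

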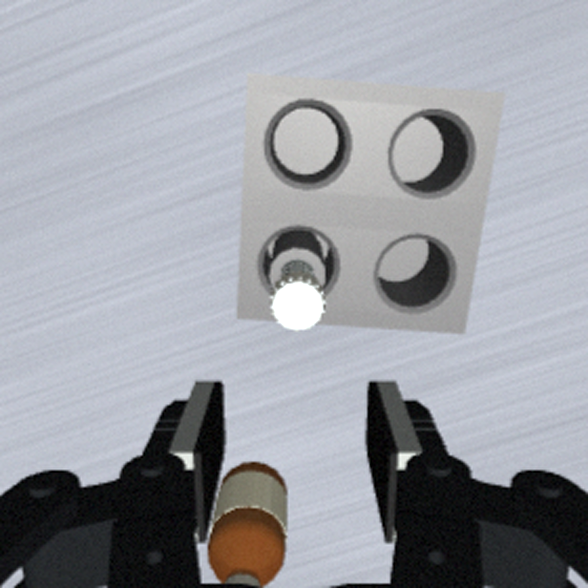

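View pics/s14.png

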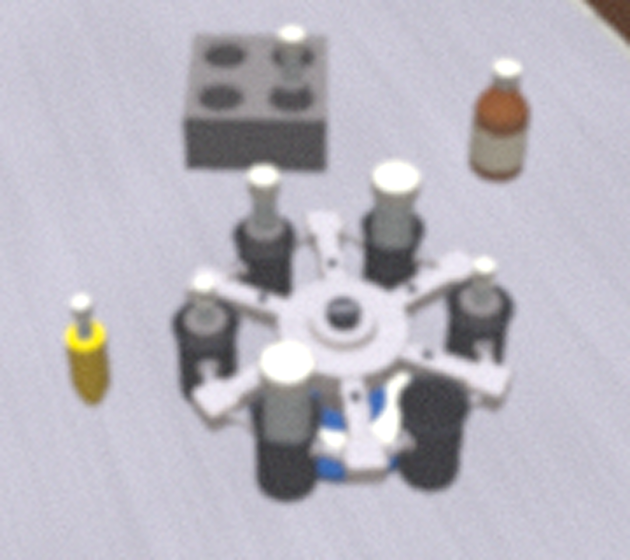

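```bash
python3 - <<'E'
from h import *
s=read_state();print(wpts([(321.9,205.7)],[129],s),s["ee_pos"])
E
python3 -m pendant '{"xyz":[[0.0005,0.0005,-0.04],[0.0005,0.0005,-0.08],[0.0005,0.0005,-0.105],[0.0005,0.0005,-0.116],[0.0005,0.0005,-0.119],[0.0005,0.0005,-0.119]],"turn":[[0,0,0],[0,0,0],[0,0,0],[0,0,0],[0,0,0],[0,0,0]]}'
python3 -m pendant '{"xyz":[[0,0,0],[0,0,0],[0,0,0],[0,0,0],[0,0,0]],"turn":[[0,0,0],[0,0,0],[0,0,0],[0,0,0],[0,0,0]]}' 0
```

```text
[[594.10890872  73.4536159 ]] [593.69510365  72.6923175  178.73146952]
t: 24.55
ee_pos: [594.5, 74.3, 60.5]
eef_rot: [3.14, -0.0, 1.232]
ft_force: [0.6, -0.7, 0.3]
grip_width: 38.6
t: 25.18
ee_pos: [594.6, 74.5, 60.8]
eef_rot: [3.14, -0.001, 1.232]
ft_force: [-0.9, -1.4, 6.9]
grip_width: 20.3
```

```bash
python3 -m pendant '{"xyz":[[0,0,0.01],[0,0,0.035],[0,0,0.075],[0,0,0.115],[0,0,0.155],[0,0,0.172],[0,0,0.175],[-0.004,-0.028,0.175]],"turn":[[0,0,0],[0,0,0],[0,0,0],[0,0,0],[0,0,0],[0,0,0],[0,0,0],[0,0,0]]}'
python3 -m pendant '{"xyz":[[-0.007,-0.05,0],[-0.015,-0.10,0],[-0.022,-0.15,0],[-0.030,-0.20,0],[-0.037,-0.25,0],[-0.044,-0.30,0],[-0.050,-0.337,0],[-0.0517,-0.3476,0]],"turn":[[0,0,0],[0,0,0],[0,0,0],[0,0,0],[0,0,0],[0,0,0],[0,0,0],[0,0,0]]}'
python3 -m pendant '{"xyz":[[0,0,0],[0,0,-0.02],[0,0,-0.05],[0,0,-0.065],[0,0,-0.066],[0,0,-0.066]],"turn":[[0,0,0],[0,0,0],[0,0,0],[0,0,0],[0,0,0],[0,0,0]]}'
python3 - <<'E'
from h import *
import cv2
im=snapshot("wrist");a=im[60:340,180:460,::-1];cv2.imwrite("pics/w15.png",np.clip(1.3*cv2.resize(a,None,fx=2.1,fy=2.1,interpolation=cv2.INTER_CUBIC).astype(float),0,255).astype(np.uint8))
im=snapshot("side")[180:340,250:430,::-1];cv2.imwrite("pics/s15.png",np.clip(1.2*cv2.resize(im,None,fx=3.5,fy=3.5,interpolation=cv2.INTER_CUBIC).astype(float),0,255).astype(np.uint8))
E
```

```text
t: 26.18
ee_pos: [589.7, 47.3, 234.4]
eef_rot: [-3.141, -0.0, 1.234]
ft_force: [-0.0, -0.6, -0.9]
grip_width: 20.0
t: 27.18
ee_pos: [537.4, -302.7, 233.6]
eef_rot: [-3.14, -0.001, 1.23]
ft_force: [0.3, 0.5, -0.6]
grip_width: 20.4
t: 27.92
ee_pos: [538.8, -301.0, 169.6]
eef_rot: [3.14, 0.0, 1.232]
ft_force: [-0.3, -0.5, -1.2]
grip_width: 20.2
```

View pics/w15.png

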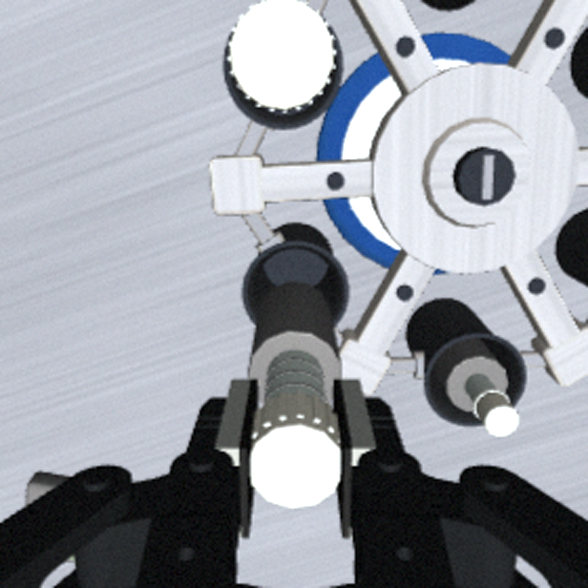

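View pics/s15.png

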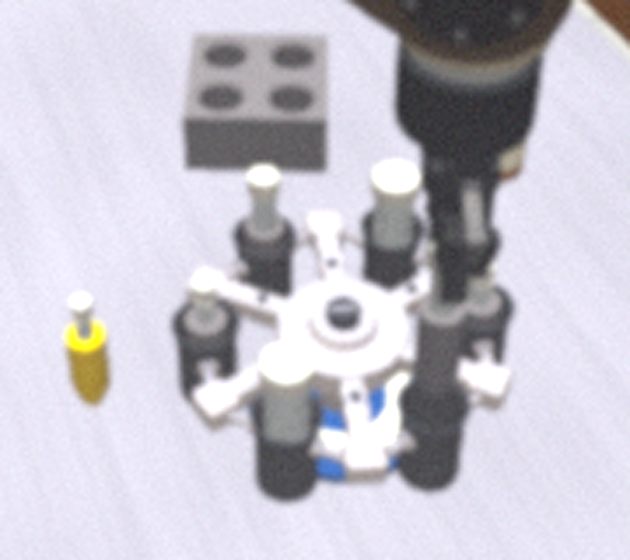

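```bash
python3 -m pendant '{"xyz":[[0,0,-0.02],[0,0,-0.04],[0,0,-0.06],[0,0,-0.07],[0,0,-0.075],[0,0,-0.078],[0,0,-0.0785],[0,0,-0.0785]],"turn":[[0,0,0],[0,0,0],[0,0,0],[0,0,0],[0,0,0],[0,0,0],[0,0,0],[0,0,0]]}'
python3 -m pendant '{"xyz":[[0,0,0],[0,0,0],[0,0,0.005],[0,0,0.03],[0,0,0.07],[0,0,0.11],[0,0,0.14],[0.02,0.05,0.15]],"turn":[[0,0,0],[0,0,0],[0,0,0],[0,0,0],[0,0,0],[0,0,0],[0,0,0],[0,0,0]]}' 45
python3 -m pendant '{"xyz":[[0,0.05,0],[0.005,0.11,0],[0.01,0.17,0],[0.01,0.23,0],[0.01,0.29,0],[0.01,0.34,0],[0.01,0.35,0],[0.01,0.35,0]],"turn":[[0,0,0],[0,0,0],[0,0,0],[0,0,0],[0,0,0],[0,0,0],[0,0,0],[0,0,0]]}'
python3 - <<'E'
from h import *
import cv2
im=snapshot("side");cv2.imwrite("pics/s16f.png",im[:,:,::-1]);im=im[215:335,250:420,::-1];cv2.imwrite("pics/s16.png",cv2.resize(im,None,fx=4.7,fy=4.7,interpolation=cv2.INTER_CUBIC))
im=snapshot("top");cv2.imwrite("pics/t16f.png",im[:,:,::-1]);im=im[100:285,270:500,::-1];cv2.imwrite("pics/t16.png",cv2.resize(im,None,fx=3,fy=3,interpolation=cv2.INTER_CUBIC))
E
```

```text
t: 29.02
ee_pos: [538.5, -301.2, 90.6]
eef_rot: [3.141, 0.0, 1.232]
ft_force: [-0.2, 0.2, -0.7]
grip_width: 20.0
t: 30.02
ee_pos: [558.3, -253.0, 242.6]
eef_rot: [3.138, 0.001, 1.228]
ft_force: [0.6, 0.3, -0.2]
grip_width: 38.6
t: 31.02
ee_pos: [568.3, 99.1, 240.4]
eef_rot: [3.141, 0.0, 1.233]
ft_force: [-0.4, 0.3, 0.6]
grip_width: 38.6
```

View pics/s16.png

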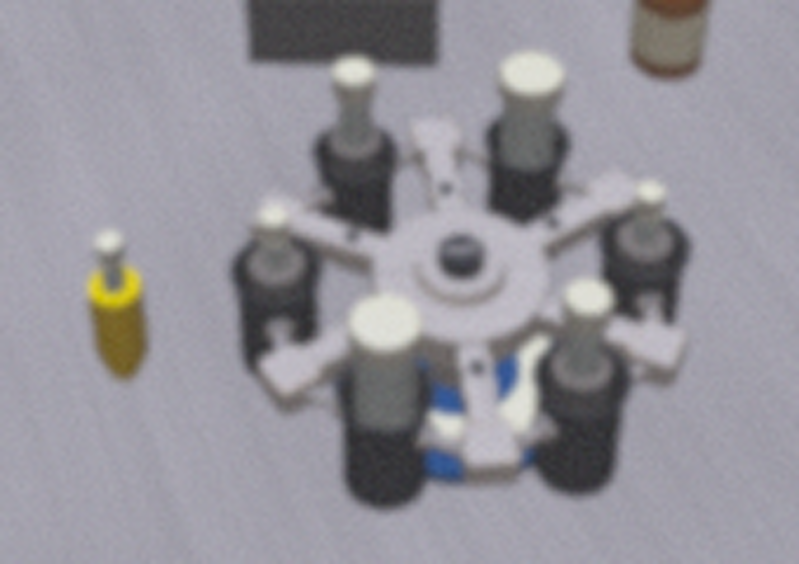

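View pics/t16.png

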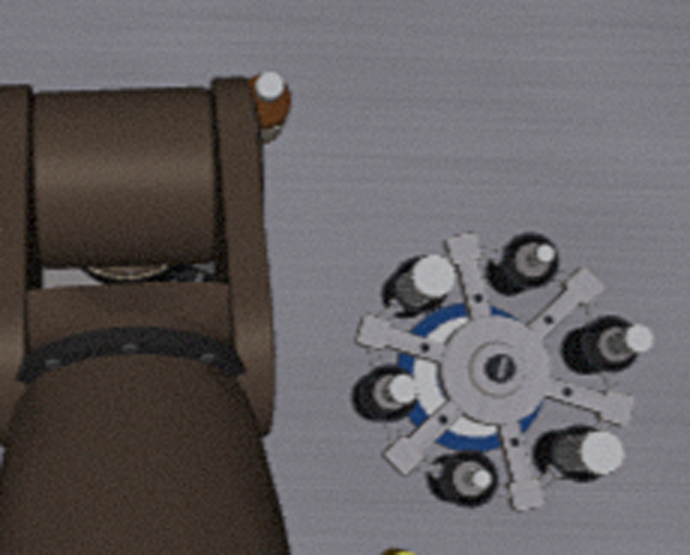

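Like pairs now face each other across the rotor. As a last check, I compare the cap positions in both views at the fully home heights.

Run:
```python
from h import *
import cv2
N=["L1","S1","M1","L2","S2","M2"];z=[149,138,158,149,138,158]
t=[(433,276),(545,254),(640,339),(602,453),(482,479),(402,389)]
s=[(532,72),(650,193),(588,298),(385,322),(272,215),(354,70)]
k=np.arange(6);C=np.c_[515.7+95*np.cos(.76-k*np.pi/3),-208.8+95*np.sin(.76-k*np.pi/3)]
P={}
for n,h,a,b,c in zip(N,z,t,s,C):
    A=ray("top",270+a[0]/3,100+a[1]/3,h);B=ray("side",250+b[0]/4.7,215+b[1]/4.7,h);P[n]=(A+B)/2
    print(n,np.round(A-c,1),np.round(B-c,1))
for a in"LSM":print(a,np.linalg.norm(P[a+"1"]-P[a+"2"]))
print("bottle",ray("top",270+270/3,100+85/3,110))
a=cv2.imread("pics/side0.png").astype(int);b=cv2.imread("pics/s16f.png").astype(int)
print(abs(a-b)[190:235,380:405].mean(),abs(a-b)[138:165,275:300].mean(),abs(a-b)[300:390,200:250].mean())
```

```text
L1 [-0.1  0.2] [ 0.2 -0.5]
S1 [-0.7 -0.6] [-1.2 -1.6]
M1 [-1.7 -2.1] [-2.1 -1.9]
L2 [-0.1 -0.3] [ 0.1 -0.7]
S2 [-0.  -1.2] [-0.4  0.5]
M2 [-0.3  0.4] [0.2 0. ]
L 190.28312056128047
S 189.50493761867276
M 191.76540088398315
bottle [751.19884074 -15.69729024]
7.831407407407408 8.108641975308641 8.895777777777777
```

All six caps are within about 3 mm of their carrier axes at home height in both views. The bottle and pot have not moved.

```bash
python3 -c "
from workcell import *
print(read_state()['t'],read_state()['ee_pos']);job_done()"
```

```text
31.125 [568.37661091  97.91054611 240.32544676]
the job is handed in; nothing more can be done
```

The rotor is rebalanced and the job is handed in at 31 s, but no verdict was reported. It took four moves: one medium tube to the rack, one large into that tube's carrier, one small into the large's old carrier, then the parked medium into the small's old carrier. I lowered each tube to about 1.5 mm above the floor (about 2 mm in the rack) before opening the jaws.

- **Last checks:** in the top and side pictures, all six caps lie within about 3 mm of their carrier axes at fully-home height. Like tubes are 190–192 mm apart. The gripper is open and clear.
- **Bystanders:** the bottle measures within 1 mm of its start. The side picture shows no change around the bottle or pot.
- **What disagreed:** my first grasp closed on nothing. The pictures put the real fingertips about 35 mm above the reported TCP, so I worked with that offset for every later grasp. That missed grasp moved nothing.

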